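# Clamp the sound copper offcut in the pipe vice

### The arm

A 6-joint arm with a two-finger parallel gripper is mounted at the origin on the work surface. World frame = base frame: x ahead of the robot, y to its left, z up, the work surface at z = 0. Lengths are in m, angles in rad, forces in N, time in s.
With the tool pointing down it reaches from about 0.375 to 0.975 m from the base axis. Payload 3.8 kg.
Tool frame: the origin (TCP) lies midway between the tips of the shut fingers; the grasp point (between the pads) lies 19 mm behind it; z points along the fingers, y is the line along which they close (so a half turn about z gives the same grasp; the last joint's range is limited). The gripper opens to 85 mm and grips with 20 to 120 N. Pads are 22 mm wide; open, the fingers measure 114 mm over their backs; the gripper's body (76 mm by 85 mm) begins 54 mm behind the grasp point. The pads swing forward as they close: fully open they stand 13 mm farther back than shut.
Start: joints at [-1.231, 0.264, 1.604, -0, 1.274, -0.037], TCP at [0.248, -0.628, 0.231] pointing down, gripper open.
Joint ranges: [-2.63, 2.63], [-0.94, 2.18], [0.31, 2.57], [-1.31, 4.45], [0, 2.66], [-2.55, 2.55]. Speed limits (rad/s): [2.57, 2.57, 3.14, 3.14, 3.14, 3.14].

### API

Orientations are given as a rotation vector (axis times angle).
In Python, from workcell import * gives the robot as it stands. The module is installed in compiled form; this text tells all that it offers.
- The arm moves only by the tool apply_moves, never from a script. Its arguments are lists of equal length, an entry for each row: "fingers": the opening, from 0 (shut) to 1 (fully open); "travel": the shift along the tool's x, y, z normalised to -1 to 1, where 1 is 0.05 m, a list of three; "rotation": the turn, a rotation vector about the tool's x, y, z normalised to -1 to 1, where 1 is 6 degrees, a list of three. In form: {"fingers": [fingers, ...], "travel": [[dx, dy, dz], ...], "rotation": [[ax, ay, az], ...]}. A call has 1 to 12 rows; each row shifts and turns the commanded pose from where the row before left it, along the tool's axes as they then stand; what a row does not reach is not made up. A row lasts 1/10 s, in which the tool goes at most 50 mm and 8.59 degrees, less where a joint would pass 70% of its speed; a pose out of reach is approached as far as the arm can. A call with a number of a shift or a turn outside -1 to 1 is refused whole. A call with a gripper value outside its range is refused whole. The fingers move at their own pace and stop on an object; "newtons" is the grip in N (left out, the last holds). Time passes only in rows, so rows that do not move let the fingers close. It gives the time, the measured TCP pose, the force, the opening and the grip force at its end, in the units of the state.
- read_state(): the state, without advancing time (a new reading comes with each control period).
- read_camera(name): name is "scene" or "top" or "wrist"; returns a dict with "image" (384x512x3 uint8, red, green, blue), "fx", "fy", "cx", "cy" (pixels), "extrinsics" (4x4, takes a point from world to camera coordinates). Camera axes: x right, y down, z forward; pixel columns grow to the right and rows downward; lengths in m; the calibration is good to about 2 mm. A picture is of the moment at which its call begins. There is no depth.
- finish_job(): hands the job in; it is judged then, once.
Trained networks look in the newest picture that a camera, given by its name, has taken for a name from the list of things; names that differ only in an ending like _2 or _b are one class to them, and where a whole thing is asked for, a point or a joint stands for the part that bears it (a point fixed in the world has none). Each returns a list of dicts, best first, with "p" (0 to 1); they miss things now and then, are a little off and sometimes report something else, mostly with a low value. They report only what shows in the picture. A call takes as long as a camera call. They do not tell look-alikes from the thing itself.
- regions_of(camera, name): "mask" (384x512 bool, what is visible of it) and "bbox" ([left, top, width, height] in pixels, round what is visible of it).
- tip_of(camera, name): "location" ([column, row] in pixels: a listed point, or the origin of a listed thing).
The state is a dict: "time": time; "q": joint angles; "joint_vel": joint speeds; "joint_torque": joint torques, N m; "tool_pos": TCP position; "tcp_rot": TCP orientation; "wrist_force": force on the tool from outside, world axes, zero at the start; "torque": the same for the moment, N m; "width": opening from 0.0 (shut) to 1.0 (fully open); "grip_force": force on a finger pad.
Only numpy, scipy, OpenCV 4.12 (cv2) and the standard library are available. Lean on these libraries where they do the work, as an engineer would, in place of code of your own. Each camera call takes 0.05 s, during which the arm holds its last target. There are 200 camera calls.

### The job

Pick out the one sound copper offcut on the rack: straight, full length and round at both ends, where the others are cut short, bent or crushed at one end. Thread it through the open yoke of the pipe vice so that its middle lies in the V of the jaws, then crank the vice's T-bar clockwise, letting go and taking it again as often as needed, until the rubber jaw clamps the tube firmly. Leave the other offcuts on the rack and everything else on the bench where it is.

Things in the scene. Friction and masses are not known exactly. Their poses are not given: they have to be found in the camera images.
- tube_sound: the sound offcut: straight round copper tube, 28 mm diameter, 300 mm long, about 0.16 kg. Origin at the middle of its axis; its x axis runs along the tube. It starts lying in one of the four lanes of the rack, any of them, its axis 26 mm above the bench; over its last 60 mm at either end there is nothing of the rack beside it above the board
- tube_short: offcut that is cut short: straight, 28 mm diameter, 215 mm long; same frame; in another lane
- tube_bent: offcut bent in the middle by 17 degrees in the horizontal plane: 28 mm diameter, 300 mm along its bend; origin on the tube's midline near the bend (within 11 mm), x axis roughly along it; in another lane
- tube_crushed: offcut 28 mm in diameter and 300 mm long, whose +x end is crushed flat (8 mm thick, 39 mm wide, over the last 50 mm); same frame; in another lane
- rack: fixed plywood board for offcuts, 250 x 330 x 12 mm, with two rows of wooden spacer blocks (22 mm long, 38 mm wide, tops 32 mm above the bench). Origin at the centre of its underside. Four lanes run along its x axis at y = -111, -37, 37 and 111 mm; the block rows stand at x = -70 and 70 mm, the gap between blocks is 36 mm. Its x axis points away from the robot, roughly radially
- vice: fixed cast yoke pipe vice: foot 150 x 90 mm, origin at the centre of the foot on the bench. Tubes run through it along its y axis; its -y side faces the rack. Steel V jaw inside: 60 mm long in y, trough 55 mm above the bench, 45-degree faces rising to 78 mm at 23 mm either side
- vice_seat (a point): on the vice: where the middle of a 28 mm tube lies when it rests in the V: on the vice's axis, 75 mm above the bench; y axis along the tube's direction (same axes as the vice)
- vice_pad: the rubber-faced upper jaw, 44 x 52 x 8 mm; origin at the centre of its underside, above the V. It sinks 8 mm per turn of the screw (1.27 mm per rad) without turning; underside 99 mm above the bench at screw value 0, so 8.5 to 10 mm clear of a tube in the V at the start. It yields about 1 mm per 8 N once it meets the tube
- vice_bar (a point): centre of the T-bar on top of the screw: a round steel bar 14 mm thick, 134 mm over its ball ends (18 mm balls), lying level on a 13 mm neck on the vice's axis. The point's x axis runs along the bar. It is 225 mm above the bench at screw value 0 and sinks with the screw, 8 mm per turn; the neck is bare down to the boss, over 30 mm below the bar's axis
- vice_screw (a joint): turn of the screw in rad, 0 to 10.5 (there is a stop), growing clockwise seen from above (the jaw goes down). Starts between 0 and 1.3. The jaw meets a 28 mm tube at 8.0; the tube is firmly clamped from 9.0 on, up to the stop. The screw stays where it is left and turns with about 0.12 N m
- spray: grey leak-spray bottle, 52 mm diameter, 150 mm tall, standing beyond one end of the rack; origin at the centre of its foot; to be left alone
- flux: low flux tin, 60 mm diameter, 36 mm tall, beyond the other end of the rack; origin at the centre of its foot; to be left alone
- wrench: wrench 200 mm long lying on the bench, to be left alone
- driver: screwdriver 190 mm long lying on the bench, to be left alone
- tape: white roll of tape, 54 mm across, 14 mm high, to be left alone
- elbow: brass elbow fitting, two 40 mm legs, 34 mm thick, to be left alone
- cutter: tube cutter, about 110 mm long, 22 mm high, to be left alone
- vice_yoke (a point): centre of the yoke's bridge (axes as the vice), 153 mm above the bench. Bridge 120 mm in x, 32 mm in y, from 140 to 166 mm above the bench, with a round boss (40 mm across) up to 178 mm. It stands on two legs at x = -51 and 51 mm, 18 mm wide in x, 28 mm in y (84 mm clear between them)
Things that resemble listed ones, but are neither listed nor needed, are in the scene too. What is shaped like the vice but yellow is not meant.

How it is judged:
By the outcome, as a careful person would: the job done as asked, in the order asked, and still so for the second after the job is handed in, with the robot touching nothing.
It also fails if it takes over 72 s, if anything falls off the work surface, if the arm or the gripper's body presses on something with over 40 N, if the wrist force passes 120 N, or if a joint passes its speed limit or range.

## Working session

There is one attempt and no reset: what is moved stays moved. The work goes in short steps, Python scripts to look and compute and a tool call to move; the robot and the scene stay as the last step left them, time stands still between calls to the robot, and variables do not carry over. Pictures are saved under pics/ and viewed, at most 10 in all, crops included, and the job is handed in when it is done.

Besides the shell and the picture viewer there is one more tool, called after "Request:" as name(argument=value, ...) on one line, values as JSON. apply_moves: Moves the arm, as the interface text tells. Scaled input: -1 to 1 covers 0.05 m each way for a shift and 6 degrees each way for a turn. Its arguments: {"type":"object","properties":{"fingers":{"type":"array","items":{"type":"number"}},"travel":{"type":"array","items":{"type":"array","items":{"type":"number"}}},"rotation":{"type":"array","items":{"type":"array","items":{"type":"number"}}},"newtons":{"type":"number"}},"required":["fingers","travel","rotation"]}

```bash
mkdir -p pics; cat > h.py <<'E'
from workcell import *
import numpy as np, cv2
from scipy.spatial.transform import Rotation as R
def ray(c,px):
    E=c["extrinsics"];d=np.array([(px[0]-c["cx"])/c["fx"],(px[1]-c["cy"])/c["fy"],1.])
    return -E[:3,:3].T@E[:3,3], E[:3,:3].T@d
def at(c,px,z):
    o,d=ray(c,px);return o+d*(z-o[2])/d[2]
def proj(c,p):
    E=c["extrinsics"];q=E[:3,:3]@np.array(p)+E[:3,3]
    return [c["fx"]*q[0]/q[2]+c["cx"],c["fy"]*q[1]/q[2]+c["cy"]]
def save(n,im): cv2.imwrite("pics/"+n,im[:,:,::-1])
E
python3 - <<'E'
from h import *
s=read_state();print(s)
a=read_camera("scene");b=read_camera("top")
im=np.vstack([a["image"],b["image"]]);
save("a.png",cv2.resize(a["image"],(768,576),interpolation=cv2.INTER_CUBIC));save("b.png",cv2.resize(b["image"],(768,576),interpolation=cv2.INTER_CUBIC))
for n,z in [("tube_sound",.026),("tube_short",.026),("tube_bent",.026),("tube_crushed",.026),("rack",0),("vice",0),("vice_seat",.075),("vice_bar",.225),("vice_yoke",.153),("vice_pad",.099),("spray",0),("flux",0)]:
    for cn,c in (("top",b),("scene",a)):
        print(n,cn,[(round(r["p"],2),np.round(r["location"]).tolist(),at(c,r["location"],z).round(3).tolist()[:2]) for r in tip_of(cn,n)[:4]])
E
```

```text
{'time': 0.0, 'q': array([-1.23090896e+00,  2.64743299e-01,  1.60540915e+00,  9.29581514e-06,
        1.27370497e+00, -3.69035521e-02]), 'joint_vel': array([ 6.40502058e-04,  2.67948632e-04,  4.13963991e-06, -2.13558175e-03,
        6.10013762e-04, -8.56107013e-04]), 'joint_torque': array([ 1.48561801e-03, -5.15106297e+01, -3.67307425e+01, -2.07433700e-04,
        1.27038054e-02, -1.91522838e-05]), 'tool_pos': array([ 0.248107  , -0.6269413 ,  0.22994969]), 'tcp_rot': array([-3.08380555e+00, -5.87943085e-01,  5.22701191e-04]), 'wrist_force': array([-0.05536058, -0.17979937,  0.21618434]), 'torque': array([ 0.03975108, -0.00030051, -0.00896907]), 'grip_force': 0.0, 'width': 0.9992692121955505}
tube_sound top [(0.8, [327.0, 198.0], [0.494, -0.247])]
tube_sound scene [(0.73, [177.0, 199.0], [0.5, -0.245])]
tube_short top [(0.61, [311.0, 188.0], [0.528, -0.192])]
tube_short scene [(0.87, [185.0, 213.0], [0.545, -0.187])]
tube_bent top [(0.58, [349.0, 206.0], [0.47, -0.318])]
tube_bent scene [(0.72, [162.0, 187.0], [0.47, -0.321])]
tube_crushed top [(0.94, [292.0, 174.0], [0.571, -0.129])
[... 774 characters left out ...]
9, [394.0, 144.0], [0.256, 0.306]), (0.56, [324.0, 183.0], [0.502, 0.2])]
vice_yoke top [(0.96, [150.0, 272.0], [0.245, 0.31])]
vice_yoke scene [(0.65, [393.0, 158.0], [0.212, 0.303]), (0.59, [317.0, 209.0], [0.515, 0.191])]
vice_pad top [(0.6, [157.0, 276.0], [0.228, 0.296]), (0.41, [194.0, 188.0], [0.508, 0.191])]
vice_pad scene [(0.59, [388.0, 179.0], [0.235, 0.305]), (0.52, [319.0, 224.0], [0.506, 0.197])]
spray top [(0.63, [317.0, 133.0], [0.722, -0.213]), (0.41, [193.0, 190.0], [0.515, 0.209])]
spray scene [(0.76, [140.0, 259.0], [0.732, -0.21])]
flux top [(0.48, [323.0, 255.0], [0.304, -0.235]), (0.45, [232.0, 233.0], [0.37, 0.07])]
flux scene [(0.69, [218.0, 173.0], [0.299, -0.221])]
```

View pics/a.png

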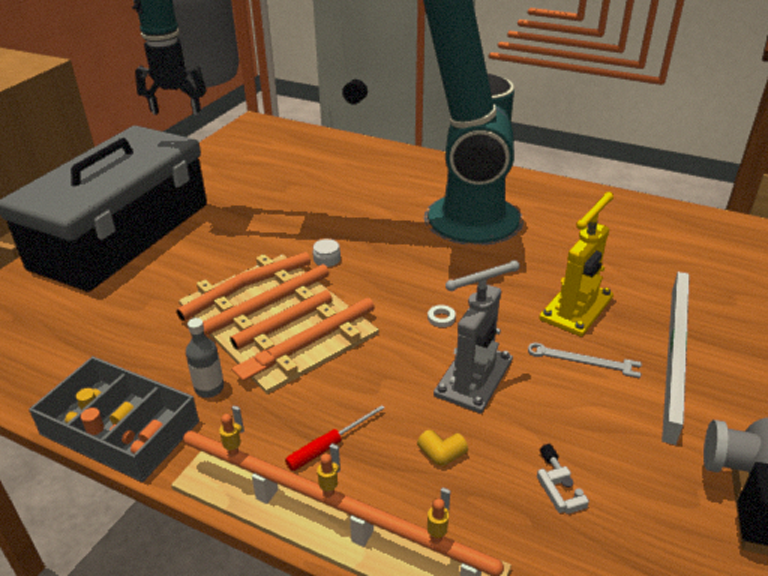

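View pics/b.png

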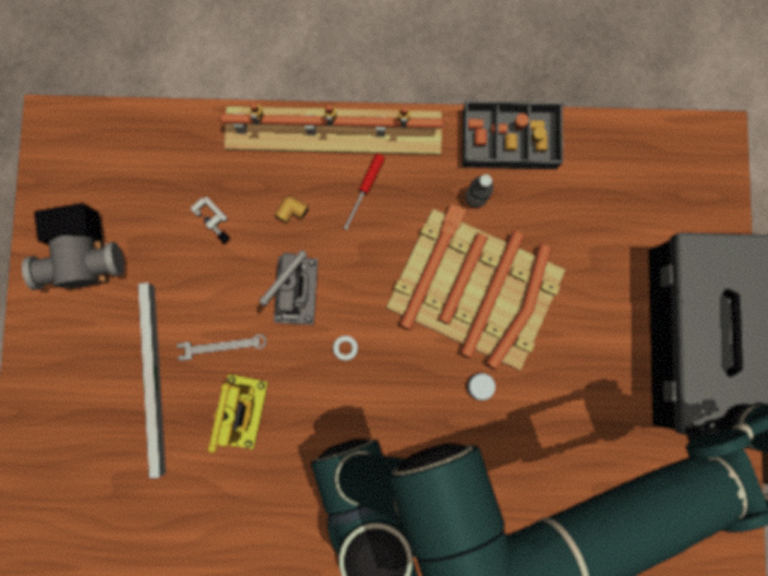

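Scene view (768 px scale): the grey vice is at (475,330), the yellow decoy at (580,280). On the rack, the bent tube is at (245,285), a full-length straight one at (265,300), the short one at (280,322), and the crushed one at (305,340) with its flat end at (250,368). In the top view, the candidates are crushed (435,265), short (465,278), sound (492,293) and bent (520,305). The fixed copper pipe on the board at (330,122) is not a candidate. I choose (492,293).

```bash
python3 - <<'E'
from h import *
b=read_camera("top")
im=b["image"]; save("c.png",cv2.resize(im[125:260,250:385],(600,600),interpolation=cv2.INTER_CUBIC))
for n in ["tube_sound","tube_short","tube_bent","rack","vice"]:
    for r in regions_of("top",n)[:2]:
        m=r["mask"].astype(np.uint8); ys,xs=np.nonzero(m)
        z=.026 if "tube" in n else .01
        P=np.array([at(b,(x,y),z)[:2] for x,y in zip(xs,ys)],np.float32)
        rc=cv2.minAreaRect(P); print(n,round(r["p"],2),r["bbox"],np.round(cv2.boxPoints(rc),3).tolist(),np.round(rc[1],3),round(rc[2],1))
w=read_camera("wrist");s=read_state()
Rt=R.from_rotvec(s["tcp_rot"]).as_matrix();E=w["extrinsics"]
print("cam in tool",(Rt.T@(-E[:3,:3].T@E[:3,3]-s["tool_pos"])).round(3),(E[:3,:3]@Rt).round(2).tolist(),w["fx"])
print("R",Rt.round(3).tolist())
for n,c in [("top",b)]: print((-c["extrinsics"][:3,:3].T@c["extrinsics"][:3,3]).round(3))
E
```

```text
tube_sound 0.91 [304.3, 157.2, 43.1, 80.5] [[0.3580000102519989, -0.20800000429153442], [0.6359999775886536, -0.3240000009536743], [0.6480000019073486, -0.2939999997615814], [0.3700000047683716, -0.17800000309944153]] [0.032 0.301] 67.3
tube_sound 0.2 [310.0, 248.3, 17.7, 18.8] [[0.2720000147819519, -0.20000000298023224], [0.2720000147819519, -0.2529999911785126], [0.32499998807907104, -0.25200000405311584], [0.3240000009536743, -0.20000000298023224]] [0.052 0.053] 0.4
tube_short 0.74 [294.9, 157.1, 31.9, 58.5] [[0.4300000071525574, -0.15299999713897705], [0.6330000162124634, -0.23999999463558197], [0.6449999809265137, -0.21299999952316284], [0.44200000166893005, -0.125]] [0.03  0.221] 66.7
tube_short 0.54 [310.9, 247.4, 19.0, 21.0] [[0.2680000066757202, -0.19699999690055847], [0.26899999380111694, -0.25600001215934753], [0.328000009059906, -0.25600001215934753], [0.3269999921321869, -0.19599999487400055]] [0.059 0.059] 0.4
tube_bent 0.73 [324.2, 163.5, 43.7, 81.2] [[0.3269999921321869, -0.2800000011920929], [0.6039999723434448, -0.4009999930858612], [0.6230000257492065, -0.356000006
[... 485 characters left out ...]
.4690000116825104, -0.006000000052154064]] [0.34  0.259] 65.3
vice 0.86 [171.2, 168.5, 42.1, 46.3] [[0.4269999861717224, 0.15000000596046448], [0.5879999995231628, 0.14300000667572021], [0.5920000076293945, 0.2680000066757202], [0.4320000112056732, 0.27399998903274536]] [0.125 0.161] 87.8
vice 0.74 [139.3, 251.1, 40.3, 47.2] [[0.12600000202655792, 0.2759999930858612], [0.296999990940094, 0.2460000067949295], [0.3149999976158142, 0.3440000116825104], [0.14300000667572021, 0.375]] [0.1   0.174] 80.0
cam in tool [ 0.071 -0.001 -0.143] [[0.0, 1.0, -0.0], [-0.96, 0.0, -0.28], [-0.28, 0.0, 0.96]] 286.61308140119735
R [[0.93, 0.368, 0.0], [0.368, -0.93, -0.0], [-0.0, 0.0, -1.0]]
[0.323 0.003 1.598]
```

View pics/c.png

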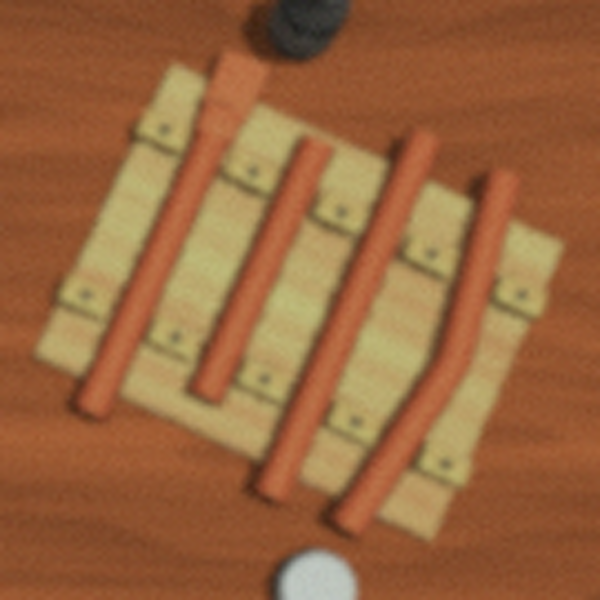

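The crop shows the tube at (345,315) is straight, full length and round at both ends. Its neighbours are short (260,270), bent (430,360) and crushed (235,90), so the choice holds. I'll lift and fly over its far end.

Request:
apply_moves(fingers=[1,1,1,1,1,1,1,1,1,1,1,1], travel=[[0,0,-1],[0,0,-1],[0.94,-0.32,0],[0.94,-0.32,0],[0.94,-0.32,0],[0.94,-0.32,0],[0.94,-0.32,0],[0.94,-0.32,0],[0.94,-0.32,0],[0.94,-0.32,0],[0.94,-0.32,0],[0.94,-0.32,0]], rotation=[[0,0,0],[0,0,0],[0,0,-1],[0,0,0],[0,0,0],[0,0,0],[0,0,0],[0,0,0],[0,0,0],[0,0,0],[0,0,0],[0,0,0]])

```text
time: 2.85
tool_pos: [0.5955, -0.2703, 0.3315]
tcp_rot: [3.051, 0.749, 0.001]
wrist_force: [0.9, -0.4, 0.1]
width: 0.999
grip_force: 0.0
```

Request:
apply_moves(fingers=[1,1,1,1,1,1,1,1,1,1,1,1], travel=[[0,0,0],[0,0,0],[0,0,0],[0,0,0],[0,0,0],[0,0,0],[0,0,0],[0,0,0],[0,0,0],[0,0,0],[0,0,0],[0,0,0]], rotation=[[0,0,-1],[0,0,-1],[0,0,-1],[0,0,-1],[0,0,-1],[0,0,-1],[0,0,-1],[0,0,-1],[0,0,-1],[0,0,-1],[0,0,-1],[0,0,-1]])

```text
time: 4.05
tool_pos: [0.5944, -0.2719, 0.3313]
tcp_rot: [2.023, 2.404, 0.0]
wrist_force: [-0.3, 0.7, 0.1]
width: 0.997
grip_force: 0.0
```

Request:
apply_moves(fingers=[1,1,1,1,1,1,1,1,1,1], travel=[[0,0,0],[0,0,0],[0,0,0],[0,0,0],[0,0,0],[0,0,0],[0,0,0],[0,0,0],[0,0,0],[0,0,0]], rotation=[[0,0,-1],[0,0,-1],[0,0,-1],[0,0,-1],[0,0,-1],[0,0,-1],[0,0,-1],[0,0,-1],[0,0,-1],[0,0,-0.6]])

```text
time: 5.05
tool_pos: [0.5944, -0.2719, 0.3313]
tcp_rot: [0.616, 3.081, -0.0]
wrist_force: [0.5, -0.3, -0.6]
width: 1.002
grip_force: 0.0
```

```bash
cat >> h.py <<'E'
def pose():
    s=read_state();Rt=R.from_rotvec(s["tcp_rot"]).as_matrix()
    return s,Rt,np.degrees(np.arctan2(Rt[1,0],Rt[0,0]))
def go(p,theta=None):
    "print shift in tool units (0.05 m) and turn in units (6 deg) from the measured pose"
    s,Rt,th=pose()
    print("pos",s["tool_pos"].round(4),"th",th.round(2),"q6",s["q"][5].round(2),"t",round(s["time"],2),"F",s["wrist_force"].round(1),"w",round(s["width"],3),"grip",round(s["grip_force"],1),"tilt",Rt[:,2].round(3))
    print("shift",(Rt.T@(np.array(p)-s["tool_pos"])/.05).round(3),"turn",None if theta is None else round(-((theta-th+180)%360-180)/6,3))
def axis_of(c,mask,z):
    ys,xs=np.nonzero(mask);P=np.array([at(c,(x,y),z)[:2] for x,y in zip(xs,ys)],np.float32)
    rc=cv2.minAreaRect(P);m=cv2.boxPoints(rc);e=[(m[i]+m[i-1])/2 for i in range(4)]
    k=0 if np.linalg.norm(e[0]-e[2])>np.linalg.norm(e[1]-e[3]) else 1
    return e[k],e[k+2],rc[1]
E
python3 - <<'E'
from h import *
go([.629,-.304,.2],157.35)
w=read_camera("wrist");save("d.png",w["image"])
for r in regions_of("wrist","tube_sound")[:4]:
    a,b,sz=axis_of(w,r["mask"],.026);print(round(r["p"],2),r["bbox"],a.round(4),b.round(4),np.round(sz,3),np.degrees(np.arctan2(*(b-a)[::-1])).round(1))
E
```

```text
pos [ 0.5944 -0.2719  0.3313] th 157.39 q6 -1.64 t 5.05 F [ 0.5 -0.3 -0.6] w 1.002 grip 0.0 tilt [ 0. -0. -1.]
shift [-0.886 -0.326  2.626] turn 0.007
0.86 [234.3, 0.3, 24.7, 193.7] [ 0.3919 -0.2   ] [ 0.6443 -0.3066] [0.028 0.274] -22.9
```

View pics/d.png

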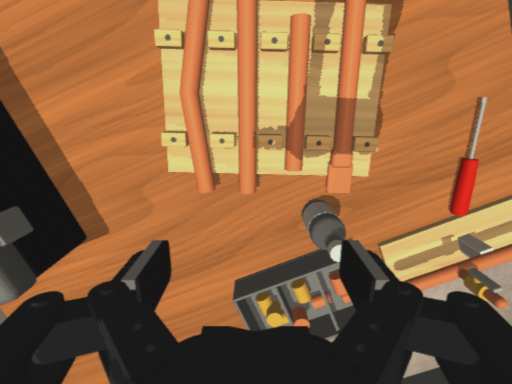

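The wrist view shows the sound tube at column 247, with its far end round at (247,192). The spray at (325,225) is clear of the gripper.

Request:
apply_moves(fingers=[0.6,0.6,0.6,0.6,0.6,0.6,0.6,0.6], travel=[[-0.5,-0.13,0],[-0.44,-0.13,0],[0,0,0.95],[0,0,0.95],[0,0,0.95],[0,0,0.95],[0,0,0.83],[0,0,0]], rotation=[[0,0,0.05],[0,0,0],[0,0,0],[0,0,0],[0,0,0],[0,0,0],[0,0,0],[0,0,0]])

```text
time: 5.95
tool_pos: [0.627, -0.2993, 0.0912]
tcp_rot: [-0.629, -3.063, -0.006]
wrist_force: [-1.2, 0.5, -0.7]
width: 0.598
grip_force: 0.0
```

```bash
python3 - <<'E'
from h import *
go([.633,-.302,.014],157.1)
E
```

```text
pos [ 0.627  -0.2993  0.0912] th 156.81 q6 -1.65 t 5.95 F [-1.2  0.5 -0.7] w 0.598 grip 0.0 tilt [-0.013  0.007 -1.   ]
shift [-0.154 -0.003  1.542] turn -0.049
```

Request:
apply_moves(fingers=[0.6,0.6,0.6,0.6], travel=[[-0.15,0,0],[0,0,0.7],[0,0,0.5],[0,0,0]], rotation=[[0,0,0],[0,0,0],[0,0,0],[0,0,0]])

```text
time: 6.35
tool_pos: [0.6397, -0.3052, 0.0397]
tcp_rot: [-0.63, -3.077, -0.001]
wrist_force: [-1.0, 0.3, 0.1]
width: 0.6
grip_force: 0.0
```

```bash
python3 - <<'E'
from h import *
go([.633,-.302,.014],157.1)
E
```

```text
pos [ 0.6397 -0.3052  0.0397] th 156.86 q6 -1.65 t 6.35 F [-1.   0.3  0.1] w 0.6 grip 0.0 tilt [-0.001  0.001 -1.   ]
shift [0.147 0.007 0.514] turn -0.04
```

Request:
apply_moves(fingers=[0.6,0.6,0.6,0,0,0,0,0,0], newtons=90, travel=[[0.15,0,0],[0,0,0.5],[0,0,0],[0,0,0],[0,0,0],[0,0,0],[0,0,0],[0,0,0],[0,0,0]], rotation=[[0,0,0],[0,0,0],[0,0,0],[0,0,0],[0,0,0],[0,0,0],[0,0,0],[0,0,0],[0,0,0]])

```text
time: 7.25
tool_pos: [0.6341, -0.303, 0.0177]
tcp_rot: [0.629, 3.075, -0.002]
wrist_force: [-0.7, 0.6, 7.0]
width: 0.293
grip_force: 88.2
```

```bash
python3 - <<'E'
from h import *
go([.633,-.302,.014],157.1)
E
```

```text
pos [ 0.6341 -0.303   0.0177] th 156.89 q6 -1.65 t 7.25 F [-0.7  0.6  7. ] w 0.293 grip 88.2 tilt [ 0.003 -0.002 -1.   ]
shift [0.029 0.01  0.074] turn -0.035
```

Request:
apply_moves(fingers=[0,0,0,0,0,0,0], travel=[[0,0,-0.3],[0,0,-0.5],[0,0,-0.6],[0,0,-0.6],[0,0,-0.6],[0,0,0],[0,0,0]], rotation=[[0,0,0],[0,0,0],[0,0,0],[0,0,0],[0,0,0],[0,0,0],[0,0,0]])

```text
time: 7.95
tool_pos: [0.6334, -0.3027, 0.1467]
tcp_rot: [0.629, 3.075, -0.001]
wrist_force: [-0.3, 0.9, -1.5]
width: 0.289
grip_force: 88.5
```

```bash
python3 - <<'E'
from h import *
go([.5,-.2,.15],90)
w=read_camera("wrist");a=read_camera("scene")
save("e.png",np.hstack([w["image"],a["image"][80:,60:348][:,:]]) if 0 else cv2.resize(np.hstack([w["image"],cv2.copyMakeBorder(a["image"][100:290,80:370],0,194,0,0,0)]),(800,383)))
E
```

```text
pos [ 0.6334 -0.3027  0.1467] th 156.89 q6 -1.65 t 7.95 F [-0.3  0.9 -1.5] w 0.289 grip 88.5 tilt [ 0.003 -0.002 -1.   ]
shift [ 3.261  0.841 -0.077] turn 11.148
```

View pics/e.png

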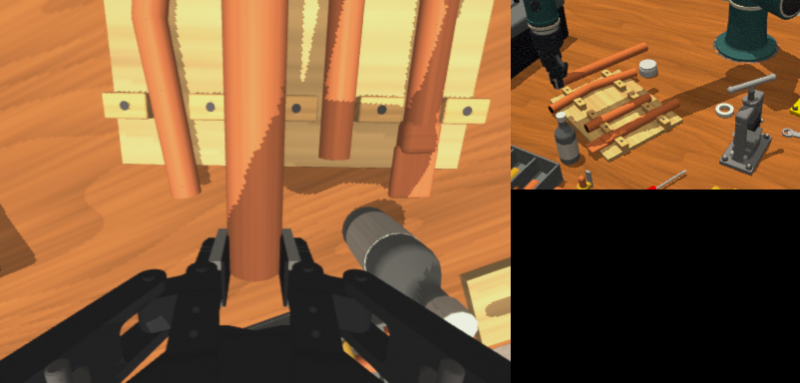

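The tube is held near its far end at (255,270) and points cleanly along the tool's x axis. I'll lift, turn it to face the vice, and look at the vice from above.

Request:
apply_moves(fingers=[0,0,0,0,0,0,0,0,0,0,0,0], travel=[[0,0,-0.4],[0,0,-0.4],[0,0,-0.4],[0,0,-0.4],[0,0,-0.4],[0,0,-0.4],[0,0,-0.4],[0,0,-0.4],[0,0,-0.4],[0,0,-0.4],[0,0,-0.3],[0,0,0]], rotation=[[0,0,0.92],[0,0,0.93],[0,0,0.93],[0,0,0.93],[0,0,0.93],[0,0,0.93],[0,0,0.93],[0,0,0.93],[0,0,0.93],[0,0,0.93],[0,0,0.93],[0,0,0.93]])

```text
time: 9.25
tool_pos: [0.633, -0.3026, 0.3606]
tcp_rot: [2.225, 2.216, -0.0]
wrist_force: [-0.0, 0.0, -1.9]
width: 0.29
grip_force: 88.6
```

Request:
apply_moves(fingers=[0,0,0,0,0,0,0,0,0,0,0,0], travel=[[0.8,-0.06,0],[0.84,-0.06,0],[0.84,-0.06,0],[0.84,-0.06,0],[0.84,-0.06,0],[0.84,-0.06,0],[0.84,-0.06,0],[0.84,-0.06,0],[0.84,-0.06,0],[0.84,-0.06,0],[0,0,0],[0,0,0]], rotation=[[0,0,0],[0,0,0],[0,0,0],[0,0,0],[0,0,0],[0,0,0],[0,0,0],[0,0,0],[0,0,0],[0,0,0],[0,0,0],[0,0,0]])

```text
time: 10.45
tool_pos: [0.6017, 0.1164, 0.3574]
tcp_rot: [-2.218, -2.223, 0.006]
wrist_force: [-0.4, -0.2, -2.7]
width: 0.29
grip_force: 88.7
```

```bash
python3 - <<'E'
from h import *
go([.5,-.2,.15],90)
w=read_camera("wrist");b=read_camera("top")
np.savez("w.npz",im=w["image"],**{k:w[k] for k in("fx","fy","cx","cy","extrinsics")})
np.savez("b.npz",im=b["image"],**{k:b[k] for k in("fx","fy","cx","cy","extrinsics")})
save("f.png",cv2.resize(w["image"],(800,600),interpolation=cv2.INTER_CUBIC))
for n,z in [("vice_seat",.075),("vice_bar",.224),("vice_yoke",.153),("vice",0),("vice_pad",.099)]:
    for cn,c in (("wrist",w),("top",b)):
        print(n,cn,[(round(r["p"],2),np.round(r["location"]).tolist(),at(c,r["location"],z).round(3).tolist()[:2]) for r in tip_of(cn,n)[:3]])
E
```

```text
pos [0.6017 0.1164 0.3574] th 90.13 q6 0.15 t 10.45 F [-0.4 -0.2 -2.7] w 0.29 grip 88.7 tilt [-0.004 -0.002 -1.   ]
shift [-6.317 -2.032  4.166] turn 0.022
vice_seat wrist []
vice_seat top [(0.84, [195.0, 192.0], [0.497, 0.19])]
vice_bar wrist [(0.73, [148.0, 104.0], [0.502, 0.192])]
vice_bar top [(0.7, [145.0, 280.0], [0.224, 0.307]), (0.63, [187.0, 188.0], [0.493, 0.195])]
vice_yoke wrist [(0.84, [171.0, 104.0], [0.502, 0.193])]
vice_yoke top [(0.71, [148.0, 273.0], [0.24, 0.313]), (0.53, [194.0, 188.0], [0.503, 0.185]), (0.33, [347.0, 207.0], [0.455, -0.286])]
vice wrist [(0.85, [200.0, 103.0], [0.507, 0.197]), (0.79, [21.0, 30.0], [0.234, 0.304])]
vice top [(0.95, [164.0, 273.0], [0.232, 0.295]), (0.75, [198.0, 192.0], [0.508, 0.19])]
vice_pad wrist [(0.41, [327.0, 189.0], [0.704, 0.076])]
vice_pad top [(0.52, [290.0, 177.0], [0.551, -0.114])]
```

View pics/f.png

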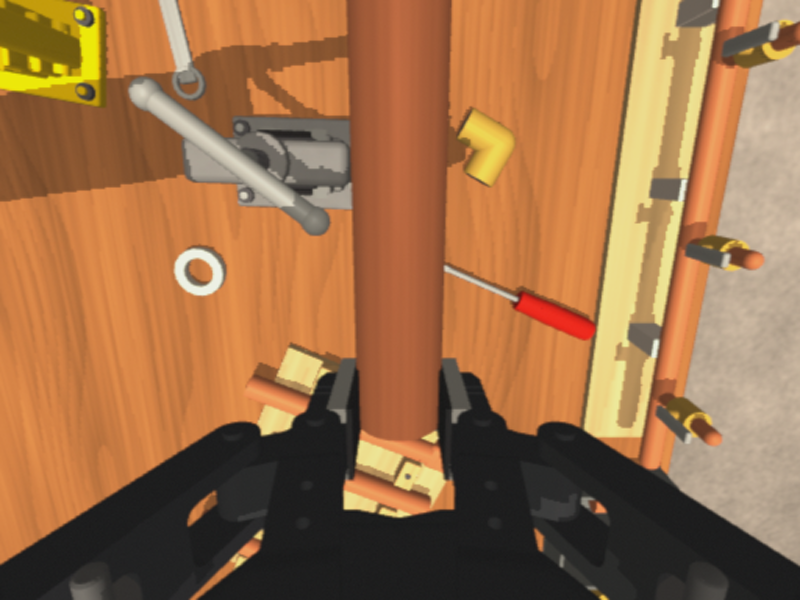

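```bash
python3 - <<'E'
from h import *
w=np.load("w.npz");f=800/512
P=lambda x,y,z:at(w,(x/f,y/f),z)[:2].round(4)
a,b=P(143,92,.224),P(313,219,.224);print("bar",a,b,(a+b)/2,np.linalg.norm(a-b),np.degrees(np.arctan2(*(b-a)[::-1])))
for z in(0,.012,.02):print("foot z",z,P(235,118,z),P(238,205,z),P(350,117,z),P(352,209,z))
print("bolts",P(240,127,.02),P(246,195,.02))
print("bridge",P(185,140,.166),P(187,182,.166),P(348,140,.166),P(350,185,.166))
# top camera crop of the vice, and wrist crop, in one picture
t=np.load("b.npz")["im"][160:222,165:227]; ww=w["im"][50:150,80:240]
c=np.zeros((400,800,3),np.uint8);c[:,:400]=cv2.resize(t,(400,400),interpolation=cv2.INTER_CUBIC);c[:250,400:]=cv2.resize(ww,(400,250),interpolation=cv2.INTER_CUBIC)
save("g.png",c)
E
```

```text
bar [0.4555 0.23  ] [0.5482 0.1592] [0.50185 0.1946 ] 0.11664445979128199 -37.370928213780154
foot z 0 [0.4292 0.2391] [0.4236 0.1504] [0.549  0.2404] [0.5485 0.1464]
foot z 0.012 [0.4334 0.2379] [0.4279 0.1513] [0.5502 0.2391] [0.5498 0.1474]
foot z 0.02 [0.4361 0.2371] [0.4308 0.1519] [0.551  0.2383] [0.5507 0.1481]
bolts [0.4403 0.2287] [0.4401 0.1622]
bridge [0.4497 0.2078] [0.4473 0.1792] [0.5645 0.2081] [0.565  0.1774]
```

View pics/g.png

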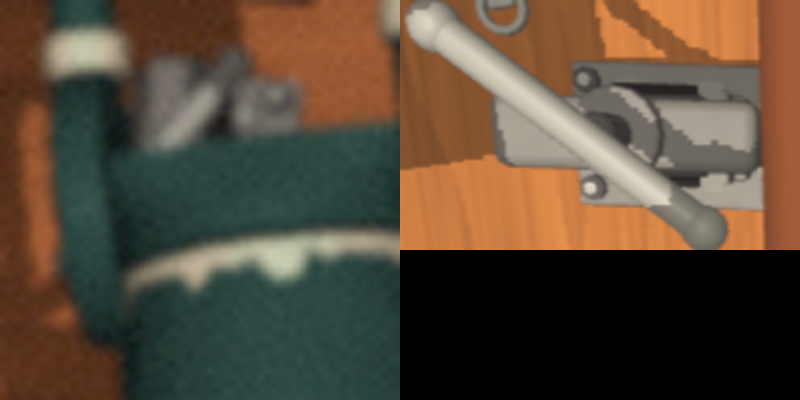

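```bash
python3 - <<'E'
from h import *
from scipy.optimize import least_squares
w=np.load("w.npz")
O=[((572,62),(-75,45,'t')),((582,203),(-75,-45,'t')),((496,95),(-60,16,166)),((498,167),(-60,-16,166)),((761,99),(60,16,166)),((758,172),(60,-16,166)),((587,78),(-60,33,'b')),((594,187),(-60,-33,'b'))]
def f(v,full=False):
    x,y,a,t=v; r=[]
    for (u,vv),(mx,my,mz) in O:
        if mz=='b': continue
        mz=t if mz=='t' else mz/1e3; mx/=1e3;my/=1e3
        p=proj(w,(x+mx*np.cos(a)-my*np.sin(a),y+mx*np.sin(a)+my*np.cos(a),mz))
        r+=[(p[0]-80)*2.5-u,(p[1]-50)*2.5-vv]
    q=[at(w,(80+u/2.5,50+v_/2.5),.2242)[:2] for u,v_ in((428,24),(707,228))];m=(q[0]+q[1])/2
    p=proj(w,(x,y,.2242));pm=proj(w,(*m,.2242)); r+=[(p[0]-pm[0])*2.5,(p[1]-pm[1])*2.5]
    return np.array(r)
s=least_squares(f,[.503,.194,0,.012],loss="soft_l1",f_scale=4)
print(s.x.round(4),np.degrees(s.x[2]).round(2));print(f(s.x).round(1))
q=[at(w,(80+u/2.5,50+v/2.5),.2242)[:2] for u,v in((428,24),(707,228))];print(q,np.degrees(np.arctan2(*(q[1]-q[0])[::-1])))
# droop of held tube: end width/edges in wrist view
im=w["im"];print("ext",(-w["extrinsics"][:3,:3].T@w["extrinsics"][:3,3]).round(4))
E=w["extrinsics"]
s,Rt,th=pose();tip=s["tool_pos"]-Rt[:,2]*.016
for d in (0,.05,.1,.15):
    for h in(-.014,):
        c=tip+Rt[:,0]*d
        print(d,[np.round(proj(w,c+Rt[:,1]*k*.014)) .tolist() for k in(-1,1)])
E
```

```text
[ 0.6851  0.1939 -0.0153  0.0058] -0.88
[-1.166e+02 -1.000e-01 -1.299e+02  1.900e+00 -5.000e-01 -2.400e+00
 -5.400e+00  1.100e+00  8.200e+00 -1.200e+00  6.000e-01  1.100e+00
  9.640e+01  1.000e+00]
[array([0.59673673, 0.22968575]), array([0.70278401, 0.15872003])] -33.79002021008282
ext [0.6012 0.1885 0.4998]
0 [[230.0, 265.0], [287.0, 265.0]]
0.05 [[228.0, 163.0], [292.0, 163.0]]
0.1 [[224.0, 36.0], [297.0, 36.0]]
0.15 [[221.0, -128.0], [303.0, -128.0]]
```

```bash
python3 - <<'E'
from h import *
from scipy.optimize import least_squares
w=np.load("w.npz")
O=[((572,62),(-75,45,'t')),((582,203),(-75,-45,'t')),((496,95),(-60,16,166)),((498,167),(-60,-16,166)),((761,99),(60,16,166)),((758,172),(60,-16,166))]
px=lambda u,v:(80+(u-400)/2.5,50+v/2.5)
q=[at(w,px(*p),.2242)[:2] for p in((428,24),(707,228))];m=(q[0]+q[1])/2
def f(v):
    x,y,a,t=v; r=[]
    for uv,(mx,my,mz) in O:
        mz=t if mz=='t' else mz/1e3; mx/=1e3;my/=1e3
        p=proj(w,(x+mx*np.cos(a)-my*np.sin(a),y+mx*np.sin(a)+my*np.cos(a),mz))
        r+=list(np.array(p)-px(*uv))
    return np.array(r+list(np.array(proj(w,(x,y,.2242)))-proj(w,(*m,.2242))))
s=least_squares(f,[.503,.194,0,.012],loss="soft_l1",f_scale=2)
print(s.x.round(4),np.degrees(s.x[2]).round(2));print(f(s.x).round(1))
print(np.round(q,4).tolist(),m.round(4),np.degrees(np.arctan2(*(q[1]-q[0])[::-1])))
# rows where held tube's left/right edges lie (strong horizontal gradient)
g=cv2.cvtColor(w["im"],cv2.COLOR_RGB2LAB)[:,:,1].astype(float);g=cv2.GaussianBlur(g,(5,5),0)
for r in (10,40,80,120,160,200):
    d=np.diff(g[r]);print(r,205+int(np.argmax(d[205:245])),265+int(np.argmin(d[265:305])))
E
```

```text
[ 0.5056  0.1935 -0.0171  0.0133] -0.98
[-0.1 -0.6  0.5  1.  -3.7 -1.  -1.2  0.3 -0.4 -0.4  1.1  0.5  3.   0.4]
[[0.4553, 0.2294], [0.5505, 0.1583]] [0.5029 0.1938] -36.75354487328068
10 227 281
40 205 282
80 223 294
120 224 280
160 232 281
200 231 279
```

The crop shows the vice's foot corners at (572,62) and (582,203), the bridge spanning x 497–760, and the bar balls at (428,24) and (707,228). That puts the vice at about (0.5045, 0.194) with a yaw of −1°. I'll back off to the rack side and go down to threading height.

Request:
apply_moves(fingers=[0,0,0,0,0,0,0,0,0,0,0,0], travel=[[-0.92,-0.35,0],[-0.92,-0.35,0],[-0.92,-0.35,0],[-0.92,-0.35,0],[-0.92,-0.34,0],[-0.92,-0.34,0],[0,0,0],[0,0,0.9],[0,0,0.9],[0,0,0.9],[0,0,0.9],[0,0,0.9]], rotation=[[0,0,0.19],[0,0,0],[0,0,0],[0,0,0],[0,0,0],[0,0,0],[0,0,0],[0,0,0],[0,0,0],[0,0,0],[0,0,0],[0,0,0]])

```text
time: 12.25
tool_pos: [0.4945, -0.158, 0.1336]
tcp_rot: [2.243, 2.198, 0.002]
wrist_force: [0.8, -0.4, -0.9]
width: 0.292
grip_force: 88.8
```

Request:
apply_moves(fingers=[0,0,0], travel=[[0,0,0.6],[0,0,0.4],[0,0,0]], rotation=[[0,0,0],[0,0,0],[0,0,0]])

```text
time: 12.55
tool_pos: [0.4914, -0.1568, 0.0813]
tcp_rot: [-2.239, -2.195, 0.004]
wrist_force: [0.3, 0.7, -1.8]
width: 0.297
grip_force: 88.8
```

```bash
python3 - <<'E'
from h import *
go([.4985,-.16,.072],89)
E
```

```text
pos [ 0.4914 -0.1568  0.0813] th 88.87 q6 -0.34 t 12.55 F [ 0.3  0.7 -1.8] w 0.297 grip 88.8 tilt [-0.007  0.003 -1.   ]
shift [-0.061  0.145  0.185] turn -0.022
```

Request:
apply_moves(fingers=[0,0,0], travel=[[0,0.12,0.18],[0,0,0],[0,0,0]], rotation=[[0,0,0],[0,0,0],[0,0,0]])

```text
time: 12.85
tool_pos: [0.5015, -0.1589, 0.0772]
tcp_rot: [2.242, 2.198, 0.002]
wrist_force: [0.3, -0.2, -2.1]
width: 0.295
grip_force: 88.8
```

```bash
python3 - <<'E'
from h import *
go([.4985,-.16,.072],89)
a=read_camera("scene")
s,Rt,th=pose();tip=s["tool_pos"]-Rt[:,2]*.0083
im=cv2.resize(a["image"][100:290,150:390],(800,633),interpolation=cv2.INTER_CUBIC)[:600].copy();k=800/240
for r in regions_of("scene","tube_sound")[:3]: print(r["p"],r["bbox"])
for d in (-.011,.139,.289):   # predicted top/bottom silhouettes of the held tube
    for h in(-.014,.014):
        p=np.array(proj(a,tip+Rt[:,0]*d+[0,0,h])); cv2.circle(im,tuple(int(v) for v in (p-[150,100])*k),3,(0,255,255),-1)
for x in(.4815,.5045,.5275):
    for sg in(-1,1):
        p=np.array(proj(a,(x,.1937+sg*.03,.055 if x==.5045 else .078)));cv2.circle(im,tuple(int(v) for v in (p-[150,100])*k),3,(0,255,0),-1)
for sx in(-.06,.06):
    for sy in(-.016,.016):
        p=np.array(proj(a,(.5045+sx+sy*.017,.1937+sy-.017*sx,.166)));cv2.circle(im,tuple(int(v) for v in (p-[150,100])*k),3,(255,0,255),-1)
save("i.png",im)
E
```

```text
pos [ 0.5015 -0.1589  0.0772] th 88.86 q6 -0.33 t 12.85 F [ 0.3 -0.2 -2.1] w 0.295 grip 88.8 tilt [ 0.002 -0.001 -1.   ]
shift [-0.023 -0.06   0.103] turn -0.023
0.92 [199.8, 185.0, 99.6, 41.5]
```

View pics/i.png

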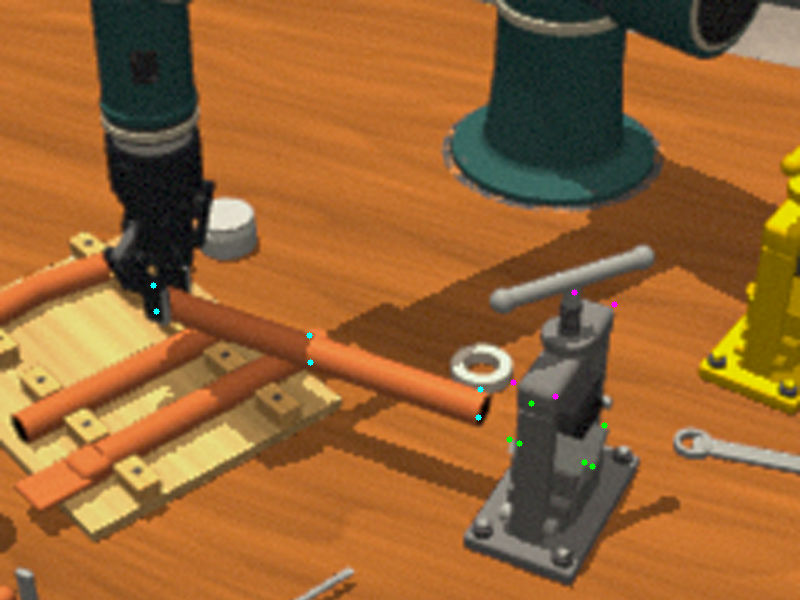

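The scene view shows the held tube level and straight. Its tip is at (485,405), just short of the yoke at (540,420), and the predicted marks agree to about 3 mm. Next is a fine trim, then thread it.

Request:
apply_moves(fingers=[0,0,0,0], travel=[[0,-0.04,0.1],[0,0,0],[0,0,0],[0,0,0]], rotation=[[0,0,0],[0,0,0],[0,0,0],[0,0,0]])

```text
time: 13.35
tool_pos: [0.498, -0.1586, 0.0708]
tcp_rot: [2.244, 2.199, 0.0]
wrist_force: [0.0, -0.5, -0.9]
width: 0.288
grip_force: 88.8
```

```bash
python3 - <<'E'
from h import *
go([.4985,-.16,.072],89)
go([.502,.055,.072],89)
E
```

```text
pos [ 0.498  -0.1586  0.0708] th 88.84 q6 -0.34 t 13.35 F [ 0.  -0.5 -0.9] w 0.288 grip 88.8 tilt [ 0.  0. -1.]
shift [-0.029  0.011 -0.023] turn -0.026
pos [ 0.498  -0.1586  0.0708] th 88.84 q6 -0.34 t 13.35 F [ 0.  -0.5 -0.9] w 0.288 grip 88.8 tilt [ 0.  0. -1.]
shift [ 4.272 -0.006 -0.023] turn -0.026
```

Request:
apply_moves(fingers=[0,0,0,0,0,0], travel=[[0.3,0,-0.02],[0.4,0,0],[0.4,0,0],[0.4,0,0],[0.4,0,0],[0.1,0,0]], rotation=[[0,0,0],[0,0,0],[0,0,0],[0,0,0],[0,0,0],[0,0,0]])

```text
time: 13.95
tool_pos: [0.4997, -0.0563, 0.0718]
tcp_rot: [-2.241, -2.2, -0.0]
wrist_force: [-0.2, 0.4, -0.5]
width: 0.286
grip_force: 88.8
```

```bash
python3 - <<'E'
from h import *
go([.502,.055,.072],89)
E
```

```text
pos [ 0.4997 -0.0563  0.0718] th 88.95 q6 -0.14 t 13.95 F [-0.2  0.4 -0.5] w 0.286 grip 88.8 tilt [-0.     0.001 -1.   ]
shift [ 2.227  0.005 -0.003] turn -0.009
```

No contact force so far, so I'll thread the rest.

Request:
apply_moves(fingers=[0,0,0,0,0,0,0,0,0], travel=[[0.3,0,0],[0.4,0,0],[0.4,0,0],[0.4,0,0],[0.4,0,0],[0.3,0,0],[0.03,0,0],[0,0,0],[0,0,0]], rotation=[[0,0,0],[0,0,0],[0,0,0],[0,0,0],[0,0,0],[0,0,0],[0,0,0],[0,0,0],[0,0,0]])

```text
time: 14.85
tool_pos: [0.5023, 0.0525, 0.0717]
tcp_rot: [2.244, 2.199, -0.001]
wrist_force: [-0.1, 0.6, -1.6]
width: 0.29
grip_force: 88.8
```

```bash
python3 - <<'E'
from h import *
go([.502,.055,.067],89)
a=read_camera("scene");b=read_camera("top")
save("j.png",cv2.resize(a["image"][100:290,200:440],(758,600),interpolation=cv2.INTER_CUBIC))
for cn,c in(("top",b),("scene",a)):
    for r in regions_of(cn,"tube_sound")[:2]:
        p,q,sz=axis_of(c,r["mask"],.078);print(cn,round(r["p"],2),r["bbox"],p.round(3),q.round(3),np.round(sz,3))
E
```

```text
pos [0.5023 0.0525 0.0717] th 88.84 q6 0.08 t 14.85 F [-0.1  0.6 -1.6] w 0.29 grip 88.8 tilt [-0. -0. -1.]
shift [ 0.05  -0.006  0.095] turn -0.027
top 0.93 [147.3, 185.4, 79.6, 9.3] [0.502 0.09 ] [0.508 0.34 ] [0.251 0.03 ]
scene 0.6 [208.4, 160.9, 21.1, 18.2] [ 0.328 -0.203] [ 0.414 -0.152] [0.099 0.052]
scene 0.58 [267.6, 207.3, 110.9, 45.9] [0.5   0.049] [0.511 0.346] [0.298 0.042]
```

View pics/j.png

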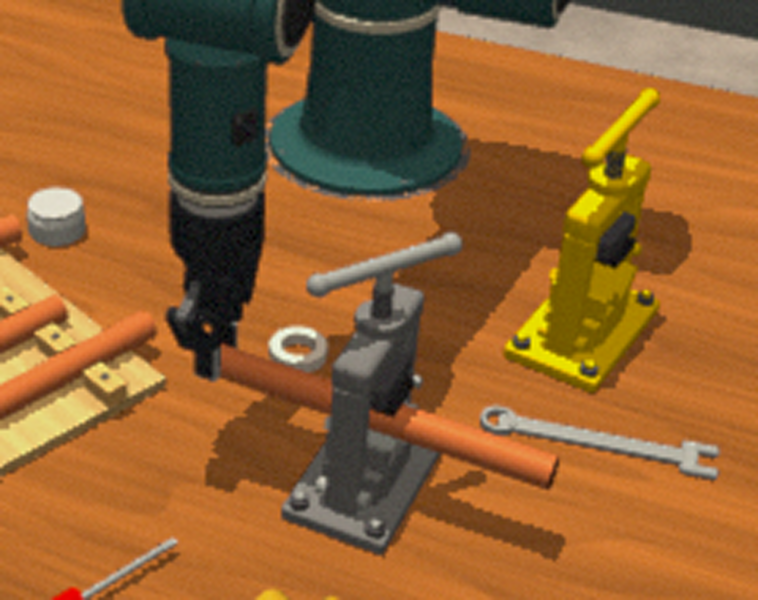

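The tube passes through the grey yoke, from the fingers at (210,355) to its far end at (550,470), well centred. I'll lower it into the V.

Request:
apply_moves(fingers=[0,0,0,0], travel=[[0.03,0,0.04],[0,0,0.04],[0,0,0],[0,0,0]], rotation=[[0,0,0],[0,0,0],[0,0,0],[0,0,0]])

```text
time: 15.45
tool_pos: [0.5021, 0.0544, 0.0677]
tcp_rot: [-2.243, -2.199, 0.001]
wrist_force: [-0.7, -0.4, 0.5]
width: 0.291
grip_force: 88.9
```

```bash
python3 - <<'E'
from h import *
go([.502,.055,.067],89);print(read_state()["torque"])
E
```

```text
pos [0.5021 0.0544 0.0677] th 88.86 q6 0.08 t 15.45 F [-0.7 -0.4  0.5] w 0.291 grip 88.9 tilt [-0.001 -0.    -1.   ]
shift [ 0.013 -0.002  0.014] turn -0.024
[-0.1747709   0.17866685  0.11680819]
```

Request:
apply_moves(fingers=[0,0,0,0], travel=[[0,0,0.02],[0,0,0.02],[0,0,0],[0,0,0]], rotation=[[0,0,0],[0,0,0],[0,0,0],[0,0,0]])

```text
time: 15.85
tool_pos: [0.5022, 0.0543, 0.0658]
tcp_rot: [-2.243, -2.199, 0.0]
wrist_force: [-2.3, -2.0, 1.3]
width: 0.293
grip_force: 89.1
```

```bash
python3 - <<'E'
from h import *
go([.502,.055,.067],89);print(read_state()["torque"])
E
```

```text
pos [0.5022 0.0543 0.0658] th 88.86 q6 0.08 t 15.85 F [-2.3 -2.   1.3] w 0.293 grip 89.1 tilt [-0. -0. -1.]
shift [ 0.013 -0.005 -0.023] turn -0.023
[-0.13706278  0.31335531  0.23595546]
```

Request:
apply_moves(fingers=[0.4,0.6,0.6,0.6,0.6,0.6,0.6,0.6,0.6,0.6], travel=[[0,0,0],[0,0,0],[0,0,0],[0,0,-0.3],[-0.1,0,-0.6],[-0.2,0,-0.8],[-0.2,0,-0.9],[0,0,-0.9],[0,0,-0.9],[0,0,0]], rotation=[[0,0,0],[0,0,0],[0,0,0],[0,0,0],[0,0,0],[0,0,0],[0,0,0],[0,0,0],[0,0,0],[0,0,0]])

```text
time: 16.85
tool_pos: [0.5062, 0.0295, 0.2943]
tcp_rot: [2.237, 2.192, 0.017]
wrist_force: [0.1, 0.6, 1.1]
width: 0.591
grip_force: 0.0
```

```bash
python3 - <<'E'
from h import *
go([.5035,.1937,.28],143.2)
a=read_camera("scene");b=read_camera("top")
for cn,c in(("top",b),("scene",a)):
    for r in regions_of(cn,"tube_sound")[:2]:
        p,q,sz=axis_of(c,r["mask"],.075);print(cn,round(r["p"],2),r["bbox"],p.round(3),q.round(3),np.round(sz,3))
E
```

```text
pos [0.5062 0.0295 0.2943] th 88.83 q6 0.03 t 16.85 F [0.1 0.6 1.1] w 0.591 grip 0.0 tilt [ 0.015  0.    -1.   ]
shift [ 3.282 -0.126  0.287] turn -9.061
top 0.74 [146.5, 184.6, 92.4, 12.1] [0.5   0.048] [0.508 0.347] [0.299 0.028]
scene 0.86 [264.8, 208.9, 114.3, 46.1] [0.497 0.039] [0.508 0.346] [0.307 0.043]
scene 0.27 [286.8, 175.2, 58.3, 101.4] [0.249 0.116] [0.654 0.222] [0.419 0.132]
```

Request:
apply_moves(fingers=[0.7,0.7,0.7,0.7,0.7,0.7,0.7,0.7,0.7,0.7,0.7,0.7], travel=[[0.82,-0.03,0],[0.82,-0.03,0],[0.82,-0.03,0],[0.82,-0.03,0],[0,0,0],[0,0,0],[0,0,0],[0,0,0],[0,0,0],[0,0,0],[0,0,0],[0,0,0]], rotation=[[0,0,0],[0,0,-0.06],[0,0,-1],[0,0,-1],[0,0,-1],[0,0,-1],[0,0,-1],[0,0,-1],[0,0,-1],[0,0,-1],[0,0,-1],[0,0,0]])

```text
time: 18.25
tool_pos: [0.4932, 0.1929, 0.2832]
tcp_rot: [-0.99, -2.978, 0.004]
wrist_force: [0.1, -0.6, 0.2]
width: 0.7
grip_force: 0.0
```

```bash
python3 - <<'E'
from h import *
go([.5035,.1937,.207],143.2)
w=read_camera("wrist");save("k.png",w["image"])
for r in tip_of("wrist","vice_bar")[:2]: print(r["p"],r["location"],at(w,r["location"],.224))
E
```

```text
pos [0.4932 0.1929 0.2832] th 143.23 q6 -0.6 t 18.25 F [ 0.1 -0.6  0.2] w 0.7 grip 0.0 tilt [-0.004 -0.001 -1.   ]
shift [-0.159  0.142  1.523] turn 0.005
0.95 [261.5, 219.6] [0.50221912 0.1920937  0.224     ]
0.47 [428.8, 183.4] [0.55204624 0.30605794 0.224     ]
```

View pics/k.png

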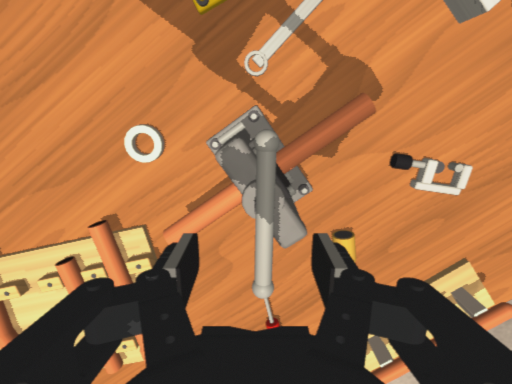

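The wrist view shows the bar running down the tool's x direction, with balls at (265,140) and (263,288). The tube lies through the vice from (165,237) to (370,103).

```bash
python3 - <<'E'
from h import *
w=read_camera("wrist")
a,b=[at(w,p,.224)[:2] for p in((265,140),(263,288))];m=(a+b)/2
th=np.degrees(np.arctan2(*(a-b)[::-1]));print(a,b,m,np.linalg.norm(a-b),th)
go([*m,.207],th)
E
```

```text
[0.45650048 0.22942181] [0.55156721 0.15745069] [0.50403385 0.19343625] 0.11923727008150867 142.87212944184424
pos [0.4937 0.193  0.2844] th 143.09 q6 -0.6 t 18.4 F [0.4 0.2 0.5] w 0.707 grip 0.0 tilt [-0.002 -0.001 -1.   ]
shift [-0.162  0.133  1.547] turn 0.036
```

Request:
apply_moves(fingers=[0.7,0.7,0.7,0.7,0.7,0.7,0,0,0,0,0,0], newtons=80, travel=[[-0.16,0.13,0],[0,0,0],[0,0,0.8],[0,0,0.75],[0,0,0],[0,0,0],[0,0,0],[0,0,0],[0,0,0],[0,0,0],[0,0,0],[0,0,0]], rotation=[[0,0,0.03],[0,0,0],[0,0,0],[0,0,0],[0,0,0],[0,0,0],[0,0,0],[0,0,0],[0,0,0],[0,0,0],[0,0,0],[0,0,0]])

```text
time: 19.6
tool_pos: [0.5051, 0.1931, 0.2105]
tcp_rot: [0.996, 2.978, -0.0]
wrist_force: [-2.2, -3.3, 6.2]
width: 0.132
grip_force: 78.0
```

```bash
python3 - <<'E'
from h import *
go([.504,.1935,.207],143);print(read_state()["torque"])
E
```

```text
pos [0.5051 0.1931 0.2105] th 143.02 q6 -0.61 t 19.6 F [-2.2 -3.3  6.2] w 0.132 grip 78.0 tilt [ 0.002 -0.001 -1.   ]
shift [ 0.023 -0.007  0.07 ] turn 0.003
[-0.54012654  0.4515835  -0.08249868]
```

Request:
apply_moves(fingers=[0,0,0,0,0,0,0,0,0,0,0,0], travel=[[0,0,0.002],[0,0,0.002],[0,0,0.002],[0,0,0.002],[0,0,0.002],[0,0,0.002],[0,0,0.002],[0,0,0.002],[0,0,0.002],[0,0,0.002],[0,0,0.002],[0,0,0.002]], rotation=[[0,0,1],[0,0,1],[0,0,1],[0,0,1],[0,0,1],[0,0,1],[0,0,1],[0,0,1],[0,0,1],[0,0,1],[0,0,1],[0,0,1]])

```text
time: 20.8
tool_pos: [0.5046, 0.1929, 0.2089]
tcp_rot: [2.56, 1.819, -0.001]
wrist_force: [-3.9, -3.1, 5.6]
width: 0.132
grip_force: 78.1
```

```bash
python3 - <<'E'
from h import *
go([.504,.1935,.207],143);print(read_state()["torque"])
E
```

```text
pos [0.5046 0.1929 0.2089] th 70.8 q6 0.66 t 20.8 F [-3.9 -3.1  5.6] w 0.132 grip 78.1 tilt [ 0.    -0.001 -1.   ]
shift [ 0.009 -0.015  0.038] turn -12.033
[-0.57464159  0.60388454  0.12947084]
```

Request:
apply_moves(fingers=[0,0,0,0,0,0,0,0,0,0,0,0], travel=[[0,0,0.003],[0,0,0.003],[0,0,0.003],[0,0,0.003],[0,0,0.003],[0,0,0.003],[0,0,0.003],[0,0,0.003],[0,0,0.003],[0,0,0.003],[0,0,0.003],[0,0,0.003]], rotation=[[0,0,1],[0,0,1],[0,0,1],[0,0,1],[0,0,1],[0,0,1],[0,0,1],[0,0,1],[0,0,1],[0,0,1],[0,0,1],[0,0,1]])

```text
time: 22.0
tool_pos: [0.5042, 0.1933, 0.2073]
tcp_rot: [3.141, -0.033, -0.0]
wrist_force: [-5.2, -2.1, 7.8]
width: 0.132
grip_force: 78.3
```

Request:
apply_moves(fingers=[0,0,0,0,0,0,0.6,0.6,0.6,0.6], travel=[[0,0,0.003],[0,0,0.003],[0,0,0.003],[0,0,0.003],[0,0,0.003],[0,0,0],[0,0,0],[0,0,0],[0,0,0],[0,0,-0.5]], rotation=[[0,0,1],[0,0,1],[0,0,1],[0,0,1],[0,0,1],[0,0,0],[0,0,0],[0,0,0],[0,0,0],[0,0,0]])

```text
time: 23.0
tool_pos: [0.5021, 0.1928, 0.2258]
tcp_rot: [3.023, -0.838, -0.01]
wrist_force: [0.7, -1.0, -0.6]
width: 0.603
grip_force: 0.0
```

```bash
python3 - <<'E'
from h import *
go([.504,.1935,.250],143);print(read_state()["torque"])
E
```

```text
pos [0.5021 0.1928 0.2258] th -30.97 q6 2.43 t 23.0 F [ 0.7 -1.  -0.6] w 0.603 grip 0.0 tilt [-0.007 -0.002 -1.   ]
shift [ 0.022 -0.029 -0.484] turn -28.995
[ 0.00072509 -0.0002991  -0.01988715]
```

Request:
apply_moves(fingers=[0.6,0.6,0.6,0.6,0.6,0.6,0.6,0.6,0.6,0.6,0.6,0.6], travel=[[0,0,-0.5],[0,0,0],[0,0,0],[0,0,0],[0,0,0],[0,0,0],[0,0,0],[0,0,0],[0,0,0],[0,0,0],[0,0,0],[0,0,0]], rotation=[[0,0,0],[0,0,-1],[0,0,-1],[0,0,-1],[0,0,-1],[0,0,-1],[0,0,-1],[0,0,-1],[0,0,-1],[0,0,-1],[0,0,-1],[0,0,-1]])

```text
time: 24.2
tool_pos: [0.5048, 0.1937, 0.2544]
tcp_rot: [-2.994, -0.952, -0.0]
wrist_force: [0.1, 0.3, 0.2]
width: 0.6
grip_force: 0.0
```

Request:
apply_moves(fingers=[0.6,0.6,0.6,0.6,0.6,0.6,0.6,0.6,0.6,0.6,0.6,0.6], travel=[[0,0,0],[0,0,0],[0,0,0],[0,0,0],[0,0,0],[0,0,0],[0,0,0],[0,0,0],[0,0,0],[0,0,0],[0,0,0],[0,0,0]], rotation=[[0,0,-1],[0,0,-1],[0,0,-1],[0,0,-1],[0,0,-1],[0,0,-1],[0,0,-1],[0,0,-1],[0,0,-1],[0,0,-1],[0,0,-1],[0,0,-1]])

```text
time: 25.4
tool_pos: [0.5048, 0.1936, 0.2544]
tcp_rot: [1.863, 2.53, 0.0]
wrist_force: [1.0, -0.8, -0.1]
width: 0.601
grip_force: 0.0
```

Request:
apply_moves(fingers=[0.6,0.6,0.6,0.6,0.6,0.6,0.6,0.6,0.6], travel=[[0,0,0],[0,0,0],[0,0,0],[0,0,0],[0,0,0],[0,0,0],[0,0,0],[0,0,0],[0,0,0]], rotation=[[0,0,-1],[0,0,-1],[0,0,-1],[0,0,-1],[0,0,-1],[0,0,-1],[0,0,-1],[0,0,0],[0,0,0]])

```text
time: 26.3
tool_pos: [0.5047, 0.1936, 0.2544]
tcp_rot: [-0.842, -3.027, 0.0]
wrist_force: [-0.2, -0.9, 0.1]
width: 0.601
grip_force: 0.0
```

```bash
python3 - <<'E'
from h import *
go([.5045,.193,.206],149.03)
E
```

```text
pos [0.5047 0.1936 0.2544] th 148.89 q6 -0.71 t 26.3 F [-0.2 -0.9  0.1] w 0.601 grip 0.0 tilt [-0.  0. -1.]
shift [-0.002 -0.013  0.969] turn -0.023
```

Descend, grip, and make the second stroke.

Request:
apply_moves(fingers=[0.6,0.6,0.6,0.6,0,0,0,0,0,0,0], travel=[[0,0,0.5],[0,0,0.45],[0,0,0],[0,0,0],[0,0,0],[0,0,0],[0,0,0],[0,0,0],[0,0,0.003],[0,0,0.003],[0,0,0.003]], rotation=[[0,0,0],[0,0,0],[0,0,0],[0,0,0],[0,0,0],[0,0,0],[0,0,0],[0,0,0],[0,0,1],[0,0,1],[0,0,1]])

```text
time: 27.4
tool_pos: [0.505, 0.193, 0.2083]
tcp_rot: [1.307, 2.855, -0.001]
wrist_force: [-2.9, -3.4, 5.3]
width: 0.131
grip_force: 78.2
```

```bash
python3 - <<'E'
from h import *
go([.5045,.193,.206],-31);print(read_state()["torque"])
E
```

```text
pos [0.505  0.193  0.2083] th 130.8 q6 -0.39 t 27.4 F [-2.9 -3.4  5.3] w 0.131 grip 78.2 tilt [ 0.001 -0.001 -1.   ]
shift [ 0.006 -0.008  0.046] turn 26.967
[-0.62500855  0.40740385  0.1947883 ]
```

Request:
apply_moves(fingers=[0,0,0,0,0,0,0,0,0,0,0,0], travel=[[0,0,0.003],[0,0,0.003],[0,0,0.003],[0,0,0.003],[0,0,0.003],[0,0,0.003],[0,0,0.003],[0,0,0.003],[0,0,0.003],[0,0,0.003],[0,0,0.003],[0,0,0.003]], rotation=[[0,0,1],[0,0,1],[0,0,1],[0,0,1],[0,0,1],[0,0,1],[0,0,1],[0,0,1],[0,0,1],[0,0,1],[0,0,1],[0,0,1]])

```text
time: 28.6
tool_pos: [0.5045, 0.1929, 0.2067]
tcp_rot: [2.736, 1.542, -0.0]
wrist_force: [-4.5, -3.2, 7.9]
width: 0.125
grip_force: 78.4
```

Request:
apply_moves(fingers=[0,0,0,0,0,0,0,0,0,0,0,0], travel=[[0,0,0.003],[0,0,0.003],[0,0,0.003],[0,0,0.003],[0,0,0.003],[0,0,0.003],[0,0,0.003],[0,0,0.003],[0,0,0.003],[0,0,0.003],[0,0,0.003],[0,0,0.003]], rotation=[[0,0,1],[0,0,1],[0,0,1],[0,0,1],[0,0,1],[0,0,1],[0,0,1],[0,0,1],[0,0,1],[0,0,1],[0,0,1],[0,0,1]])

```text
time: 29.8
tool_pos: [0.5043, 0.1934, 0.2052]
tcp_rot: [3.12, -0.361, -0.0]
wrist_force: [-5.3, -2.0, 9.6]
width: 0.132
grip_force: 78.6
```

Request:
apply_moves(fingers=[0,0,0,0,0.6,0.6,0.6,0.6,0.6], travel=[[0,0,0.003],[0,0,0.003],[0,0,0.003],[0,0,0],[0,0,0],[0,0,0],[0,0,0],[0,0,-0.5],[0,0,-0.5]], rotation=[[0,0,1],[0,0,1],[0,0,1],[0,0,0],[0,0,0],[0,0,0],[0,0,0],[0,0,0],[0,0,0]])

```text
time: 30.7
tool_pos: [0.5039, 0.1934, 0.2517]
tcp_rot: [3.026, -0.838, -0.004]
wrist_force: [0.5, 0.1, 0.4]
width: 0.598
grip_force: 0.0
```

```bash
python3 - <<'E'
from h import *
go([.5045,.193,.25],-31);print(read_state()["torque"])
E
```

```text
pos [0.5039 0.1934 0.2517] th -30.97 q6 2.43 t 30.7 F [0.5 0.1 0.4] w 0.598 grip 0.0 tilt [-0.003 -0.001 -1.   ]
shift [ 0.015 -0.     0.033] turn 0.004
[-0.00056032 -0.00439094 -0.00897194]
```

Request:
apply_moves(fingers=[0.6,0.6,0.6,0.6,0.6,0.6,0.6,0.6,0.6,0.6,0.6,0.6], travel=[[0,0,0],[0,0,0],[0,0,0],[0,0,0],[0,0,0],[0,0,0],[0,0,0],[0,0,0],[0,0,0],[0,0,0],[0,0,0],[0,0,0]], rotation=[[0,0,-1],[0,0,-1],[0,0,-1],[0,0,-1],[0,0,-1],[0,0,-1],[0,0,-1],[0,0,-1],[0,0,-1],[0,0,-1],[0,0,-1],[0,0,-1]])

```text
time: 31.9
tool_pos: [0.5047, 0.1937, 0.2523]
tcp_rot: [-2.94, -1.107, 0.0]
wrist_force: [0.6, -0.8, 0.3]
width: 0.602
grip_force: 0.0
```

Request:
apply_moves(fingers=[0.6,0.6,0.6,0.6,0.6,0.6,0.6,0.6,0.6,0.6,0.6,0.6], travel=[[0,0,0],[0,0,0],[0,0,0],[0,0,0],[0,0,0],[0,0,0],[0,0,0],[0,0,0],[0,0,0],[0,0,0],[0,0,0],[0,0,0]], rotation=[[0,0,-1],[0,0,-1],[0,0,-1],[0,0,-1],[0,0,-1],[0,0,-1],[0,0,-1],[0,0,-1],[0,0,-1],[0,0,-1],[0,0,-1],[0,0,-1]])

```text
time: 33.1
tool_pos: [0.5047, 0.1937, 0.2522]
tcp_rot: [-1.728, -2.624, 0.0]
wrist_force: [0.2, -0.6, 0.4]
width: 0.599
grip_force: 0.0
```

Request:
apply_moves(fingers=[0.6,0.6,0.6,0.6,0.6,0.6,0.6,0.6,0.6], travel=[[0,0,0],[0,0,0],[0,0,0],[0,0,0],[0,0,0],[0,0,0],[0,0,0],[0,0,0],[0,0,0]], rotation=[[0,0,-1],[0,0,-1],[0,0,-1],[0,0,-1],[0,0,-1],[0,0,-1],[0,0,0],[0,0,0],[0,0,0]])

```text
time: 34.0
tool_pos: [0.5047, 0.1936, 0.2524]
tcp_rot: [-0.841, -3.027, 0.0]
wrist_force: [0.4, -0.1, 0.4]
width: 0.603
grip_force: 0.0
```

```bash
python3 - <<'E'
from h import *
go([.5045,.193,.202],149.03)
E
```

```text
pos [0.5047 0.1936 0.2524] th 148.93 q6 -0.71 t 34.0 F [ 0.4 -0.1  0.4] w 0.603 grip 0.0 tilt [-0.  0. -1.]
shift [-0.004 -0.012  1.009] turn -0.017
```

Request:
apply_moves(fingers=[0.6,0.6,0.6,0.6,0,0,0,0,0,0,0], newtons=100, travel=[[0,0,0.5],[0,0,0.5],[0,0,0],[0,0,0],[0,0,0],[0,0,0],[0,0,0],[0,0,0],[0,0,0.003],[0,0,0.003],[0,0,0.003]], rotation=[[0,0,0],[0,0,0],[0,0,0],[0,0,0],[0,0,0],[0,0,0],[0,0,0],[0,0,0],[0,0,1],[0,0,1],[0,0,1]])

```text
time: 35.1
tool_pos: [0.505, 0.193, 0.204]
tcp_rot: [1.307, 2.855, -0.001]
wrist_force: [-2.2, -3.5, 5.7]
width: 0.124
grip_force: 97.8
```

Request:
apply_moves(fingers=[0,0,0,0,0,0,0,0,0,0,0,0], travel=[[0,0,0.003],[0,0,0.003],[0,0,0.003],[0,0,0.003],[0,0,0.003],[0,0,0.003],[0,0,0.003],[0,0,0.003],[0,0,0.003],[0,0,0.003],[0,0,0.003],[0,0,0.003]], rotation=[[0,0,1],[0,0,1],[0,0,1],[0,0,1],[0,0,1],[0,0,1],[0,0,1],[0,0,1],[0,0,1],[0,0,1],[0,0,1],[0,0,1]])

```text
time: 36.3
tool_pos: [0.5045, 0.1929, 0.2024]
tcp_rot: [2.736, 1.542, -0.001]
wrist_force: [-4.2, -2.9, 7.3]
width: 0.126
grip_force: 98.1
```

```bash
python3 - <<'E'
from h import *
go([.5045,.193,.202],-24);print(read_state()["torque"],read_state()["joint_torque"][5])
E
```

```text
pos [0.5045 0.1929 0.2024] th 58.8 q6 0.86 t 36.3 F [-4.2 -2.9  7.3] w 0.126 grip 98.1 tilt [ 0.    -0.001 -1.   ]
shift [ 0.002 -0.001  0.008] turn 13.8
[-0.66028073  0.76388976  0.11138525] -0.9653643518686295
```

Request:
apply_moves(fingers=[0,0,0,0,0,0,0,0,0,0,0,0], travel=[[0,0,0.003],[0,0,0.003],[0,0,0.003],[0,0,0.003],[0,0,0.003],[0,0,0.003],[0,0,0.003],[0,0,0.003],[0,0,0.003],[0,0,0.003],[0,0,0.003],[0,0,0.003]], rotation=[[0,0,1],[0,0,1],[0,0,1],[0,0,1],[0,0,1],[0,0,1],[0,0,1],[0,0,1],[0,0,1],[0,0,1],[0,0,1],[0,0,1]])

```text
time: 37.5
tool_pos: [0.5042, 0.1934, 0.2008]
tcp_rot: [3.12, -0.361, -0.0]
wrist_force: [-5.2, -2.1, 8.8]
width: 0.122
grip_force: 98.3
```

```bash
python3 - <<'E'
from h import *
go([.5045,.193,.202],-27);print(read_state()["torque"],read_state()["joint_torque"][5])
w=read_camera("scene")
save("l.png",cv2.resize(w["image"][120:270,260:420],(640,600),interpolation=cv2.INTER_CUBIC))
E
```

```text
pos [0.5042 0.1934 0.2008] th -13.2 q6 2.12 t 37.5 F [-5.2 -2.1  8.8] w 0.122 grip 98.3 tilt [-0. -0. -1.]
shift [ 0.007  0.007 -0.023] turn 2.301
[-0.49267799  0.99044536  0.15697134] -0.9555529430508614
```

View pics/l.png

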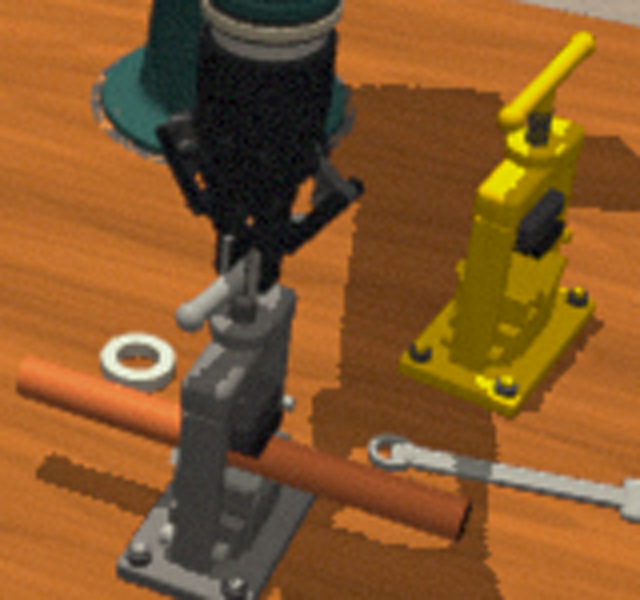

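The black jaw sits on the tube at (260,440), and the tube runs on both sides of the yoke. A little more turn gives margin past 9.0 rad even from a starting value of 0.

Request:
apply_moves(fingers=[0,0,0,0,0], travel=[[0,0,0.003],[0,0,0.003],[0,0,0.003],[0,0,0],[0,0,0]], rotation=[[0,0,1],[0,0,1],[0,0,1],[0,0,0],[0,0,0]])

```text
time: 38.05
tool_pos: [0.5043, 0.1936, 0.2004]
tcp_rot: [-3.027, 0.839, 0.0]
wrist_force: [-4.8, -1.4, 9.2]
width: 0.123
grip_force: 98.4
```

```bash
python3 - <<'E'
from h import *
go([.5045,.193,.202],-27);print(read_state()["torque"],read_state()["joint_torque"][5])
E
```

```text
pos [0.5043 0.1936 0.2004] th -31.0 q6 2.43 t 38.05 F [-4.8 -1.4  9.2] w 0.123 grip 98.4 tilt [-0.  0. -1.]
shift [ 0.01   0.007 -0.031] turn -0.666
[-0.42640734  1.03331703 -0.171536  ] -0.08781550219282508
```

Request:
apply_moves(fingers=[0.4,0.6,0.6,0.6,0.6,0.6,0.6,0.6,0.6], travel=[[0,0,0],[0,0,0],[0,0,0],[0,0,-0.4],[0,0,-0.8],[0,0,-0.8],[0,0,-0.6],[0,0,0],[0,0,0]], rotation=[[0,0,0],[0,0,0],[0,0,0],[0,0,0],[0,0,0],[0,0,0],[0,0,0],[0,0,0],[0,0,0]])

```text
time: 38.95
tool_pos: [0.5051, 0.1938, 0.3288]
tcp_rot: [-3.026, 0.839, -0.003]
wrist_force: [0.3, -0.1, -0.9]
width: 0.599
grip_force: 0.0
```

```bash
python3 - <<'E'
from h import *
go([.5045,.193,.33],-31)
a=read_camera("scene");b=read_camera("top");w=read_camera("wrist")
for cn,c,n,z in(("top",b,"tube_sound",.075),("scene",a,"tube_sound",.075),("wrist",w,"vice_bar",.2125),("wrist",w,"tube_sound",.075)):
    for r in regions_of(cn,n)[:2]:
        p,q,sz=axis_of(c,r["mask"],z);print(cn,n,round(r["p"],2),r["bbox"],p.round(3),q.round(3),np.round(sz,3),np.degrees(np.arctan2(*(p-q)[::-1])).round(1))
for n in("tube_short","tube_bent","tube_crushed","spray","flux"):
    print(n,[(round(r["p"],2),np.round(r["location"]).tolist()) for r in tip_of("scene",n)[:2]])
E
```

```text
pos [0.5051 0.1938 0.3288] th -30.97 q6 2.43 t 38.95 F [ 0.3 -0.1 -0.9] w 0.599 grip 0.0 tilt [ 0.002  0.001 -1.   ]
shift [-0.003  0.02  -0.024] turn 0.005
top tube_sound 0.72 [146.4, 183.4, 94.5, 13.0] [0.5   0.045] [0.504 0.344] [0.3  0.03] -90.7
scene tube_sound 0.7 [124.1, 212.9, 22.2, 52.1] [ 0.656 -0.289] [ 0.8   -0.141] [0.207 0.051] -134.1
scene tube_sound 0.58 [264.3, 208.4, 114.2, 45.5] [0.499 0.039] [0.508 0.348] [0.309 0.042] -91.8
wrist vice_bar 0.97 [244.5, 116.5, 23.5, 138.1] [0.446 0.228] [0.56 0.16] [0.017 0.133] 149.0
wrist tube_sound 0.96 [155.5, 99.9, 202.2, 121.5] [0.499 0.043] [0.508 0.353] [0.31  0.028] -91.6
wrist tube_sound 0.55 [240.6, 114.6, 25.2, 140.8] [0.381 0.268] [0.558 0.161] [0.027 0.206] 148.9
tube_short [(0.75, [187.0, 212.0]), (0.55, [181.0, 211.0])]
tube_bent [(0.75, [163.0, 188.0]), (0.41, [313.0, 252.0])]
tube_crushed [(0.88, [202.0, 226.0]), (0.41, [296.0, 214.0])]
spray [(0.69, [367.0, 329.0]), (0.62, [138.0, 261.0])]
flux [(0.79, [218.0, 175.0]), (0.63, [187.0, 215.0])]
```

```bash
python3 -c "
from h import *
print(finish_job())"
```

```text
the job is handed in; nothing more can be done
None
```

The sound tube lies centred in the V of the grey vice, and the T-bar was turned clockwise about 9.3 rad, putting the screw past the 9.0 needed for a firm clamp. The job was handed in at about 39 s with the arm clear; I viewed 11 pictures, one over the limit of 10, and the verdict was not shown.

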